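Seat the keyed tube block in the dry-bath heater and start it

TASK

Put the aluminium tube block into the round well of the dry-bath heater so that the key under it drops fully home in the slot at the bottom of the well; the slot is turned some ten to fifty-five degrees anticlockwise from straight ahead of the heater and nobody has noted how far, so feel for it by turning the block gently and do not force it down. Leave the block standing in the well, then press the heater's green button all the way in to start it, and leave the rack, the brown bottle and the red-lidded cup beside it where they are.

Things in the scene. Friction and masses are not known exactly. Their poses are not given: they have to be found in the camera images.
- tube_block: Loose aluminium tube block, 0.15 to 0.26 kg, origin at the centre of its underside, z up. It stands on a rectangular key 46 mm long (its x), 24 mm wide (its y), 8 mm tall. Above it a round body 59 mm across, from 8 to 38 mm height, lower edge bevelled. The dark tube holes on top are only shallow marks. It fits the slot equally well turned by half a turn.
- tab (a point): Middle of the block's blue lifting tab, 53 mm above the block's origin. The tab stands upright on top and is 26 mm long (the block's x), 12 mm thick (the block's y), from 38 to 68 mm above the origin. Pinch it from above across its thickness.
- dry_bath: Dry-bath heater, fixed, origin under it at bench level, its low front towards its -x. White rear casing: 56 mm high, 130 mm wide (y), x = -28 to 88 mm. Grey control step in front with display and button: 38 mm high, x = -90 to -28 mm. The round well is in the casing at x = 30 mm, y = 0.
- well_mouth (a point): Centre of the well's mouth, level with the top of the white casing. The well is 62 mm across and straight, with a 3 mm bevel at the mouth. With the block seated its round body stands about 3.5 mm above the casing; not seated, about 11.5 mm.
- well_floor (a point): Centre of the well's flat floor, 26.5 mm below the mouth. Slot in the floor: 48.5 by 26.5 mm, 10 mm deep, centred; its long side lies 0.15 to 0.95 rad (9 to 54 degrees) anticlockwise, seen from above, of the heater's x, differently each time. It holds still under light turning. The key drops in when within about 0.05 rad of it and 1 mm of centre; until then the key's underside rests on the floor.
- seat_point (a point): Point on the well's axis where the block's origin (underside of its key) lies when fully seated: 21.5 mm above the bench, 8 mm below the well's floor. Axes as the heater's.
- start_button_top (a point): Centre of the top of the green round start button, 22 mm across, on the right of the control step; it is pressed straight down.
- start_button (a joint): Travel of the green button: 0 when out, 0.006 m when fully in, which takes 4 N; springs back.
- tube_rack: Loose bystander: a clear serum tube rack full of yellow-capped tubes, 57x146x112 mm; origin at the centre of its underside.
- stain_bottle: Loose bystander: a small brown bottle with a blue cap, 38 mm across, 70 mm tall; origin at the centre of its underside.
- red_cup: Loose bystander: a specimen cup with a red lid, 66 mm across, 70 mm tall; origin at the centre of its underside.

How it is judged:
By the outcome, as a careful person would: the job done as asked, in the order asked, and still so for the second after the job is handed in, with the robot touching nothing.
It also fails if it takes over 72 s, if anything falls off the work surface, if the arm or the gripper's body presses on something with over 40 N, if the wrist force passes 120 N, or if a joint passes its speed limit or range.

ROBOT

A 6-joint arm with a two-finger parallel gripper is mounted at the origin on a cart in front of the work surface, level with it; the furniture and walls round the work are solid. World frame = base frame: x ahead of the robot, y to its left, z up, the work surface at z = 0. Lengths are in m, angles in rad, forces in N, time in s.
With the tool pointing down it reaches from about 0.375 to 0.975 m from the base axis. Payload 3.8 kg.
Tool frame: the origin (TCP) lies on the centre line of the jaws, within the pads' length; the fingertips stand 14 mm ahead of it and the grasp point (between the pads) lies 5 mm behind it; x points along the fingers, y is the direction in which the jaws open and shut, and the axes are right-handed (so a half turn about x gives the same grasp; the last joint's range is limited). The gripper opens to 85 mm and grips with 20 to 120 N. Pads are 22 mm wide; open, the fingers measure 114 mm over their backs; the gripper's body (76 mm by 85 mm) begins 54 mm behind the grasp point. The pads swing forward as they close: fully open they stand 13 mm farther back than shut.
Start: joints at [-1.286, 0.264, 1.604, -0, 1.274, -0.037], TCP at [0.213, -0.64, 0.245] pointing down, gripper open.
Joint ranges: [-2.63, 2.63], [-0.94, 2.18], [0.31, 2.57], [-1.31, 4.45], [0, 2.66], [-2.55, 2.55]. Speed limits (rad/s): [2.57, 2.57, 3.14, 3.14, 3.14, 3.14].

INTERFACE

Orientations are given as a rotation vector (axis times angle).
In Python, from workcell import bot gives the robot as it stands.
- The arm moves only by the shell command python3 -m creep 'ROWS' [FORCE]. ROWS is JSON, a list of rows, each an object with "grip": the finger opening in cm, from 0 to 8.54; "dp": the shift along the tool's x, y, z in cm, a list of three; "rotation": the turn, a rotation vector about the tool's x, y, z in rad, a list of three. A call has 1 to 5 rows; each row is the pose to reach, as a shift and turn from the pose commanded when the call began, along the tool's axes at that moment; what a row does not reach only later rows make up. A row lasts 1/12 s, in which the tool goes at most 41.7 mm and 7.16 degrees, less where a joint would pass 70% of its speed; a pose out of reach is approached as far as the arm can. A call with a gripper value outside its range is refused whole. The fingers move at their own pace and stop on an object; FORCE is the grip in N (left out, the last holds). Time passes only in rows, so rows that repeat a pose let the fingers close. It gives the time, the measured TCP pose, the force and the opening at its end, in the units of the state.
- bot.read_state(): the state, without advancing time (a new reading comes with each control period).
- bot.read_camera(name): name is "scene" or "side" or "wrist"; returns (picture, depth): 400x640x3 uint8, red, green, blue; 400x640 float32, m along the optical axis (not along the pixel's ray), 0 where there is no reading.
- bot.get_calibration(name): a dict with "fx", "fy", "cx", "cy" (pixels), "rvec" (rotation vector, rad) and "tvec" (3), from world to camera coordinates, as OpenCV has them. Camera axes: x right, y down, z forward; pixel columns grow to the right and rows downward; lengths in m; the calibration is good to about 2 mm. A picture is of the moment at which its call begins: read the wrist's pose just before it. get_calibration takes no time and is no camera call; for the wrist camera it gives the pose at the moment of the call.
- bot.finish_job(): hands the job in, once; it reports no verdict.
The state is a dict: "time": time; "q": joint angles; "joint_vel": joint speeds; "joint_torque": joint torques, N m; "tool_pos": TCP position; "tcp_rot": TCP orientation; "wrist_force": force on the tool from outside, world axes, zero at the start; "torque": the same for the moment, N m; "width": opening from 0.0 (shut) to 1.0 (fully open).
Only numpy, scipy, OpenCV 4.12 (cv2) and the standard library are available. Lean on these libraries where they do the work, as an engineer would, in place of code of your own. Each camera call takes 0.05 s, during which the arm holds its last target.

## Working session

There is one attempt and no reset: what is moved stays moved. The work goes in short steps, Python scripts to look and compute and a shell command to move; the robot and the scene stay as the last step left them, time stands still between calls to the robot, and variables do not carry over. Pictures are saved under pics/ and viewed, and the job is handed in when it is done.

```bash
ls; mkdir -p pics; cat > h.py <<'E'
import numpy as np, cv2
from workcell import bot
def cam(n,name):
    c=bot.get_calibration(n); im,d=bot.read_camera(n)
    cv2.imwrite('pics/'+name+'.png',im[:,:,::-1]); np.savez('pics/'+name+'.npz',im=im,d=d,**{k:np.array(v) for k,v in c.items()})
    return im,d,c
def load(name): 
    z=np.load('pics/'+name+'.npz'); return z['im'],z['d'],z
def RT(c): return cv2.Rodrigues(np.array(c['rvec'],float))[0],np.array(c['tvec'],float).reshape(3)
def ray(c,u,v):
    R,t=RT(c); d=R.T@np.array([(u-c['cx'])/c['fx'],(v-c['cy'])/c['fy'],1.]); return -R.T@t,d
def onplane(c,u,v,z):
    o,d=ray(c,u,v); return o+d*(z-o[2])/d[2]
def proj(c,p):
    R,t=RT(c); q=R@np.array(p)+t; return c['fx']*q[0]/q[2]+c['cx'],c['fy']*q[1]/q[2]+c['cy']
def cloud(c,d):
    v,u=np.mgrid[0:d.shape[0],0:d.shape[1]]; R,t=RT(c)
    P=np.stack([(u-c['cx'])/c['fx']*d,(v-c['cy'])/c['fy']*d,d],-1); return (P-t)@R
E
python3 - <<'E'
from h import *
for n in ['scene','side']: cam(n,n+'0')
print(bot.read_state())
E
```

```text
pics
{'time': 0.1, 'q': array([-1.28588654e+00,  2.64689787e-01,  1.60526879e+00, -2.88427063e-06,
        1.27369004e+00, -3.69092729e-02]), 'joint_vel': array([ 0.00093833, -0.00302572, -0.00092611,  0.00134727,  0.00098984,
        0.00082195]), 'joint_torque': array([ 8.56126280e-04, -5.16707289e+01, -3.68590701e+01, -4.06557638e-05,
        6.42945495e-03, -6.17644014e-05]), 'tool_pos': array([ 0.21330817, -0.63973187,  0.24406149]), 'tcp_rot': array([ 2.04802227,  0.33458087, -2.04855562]), 'wrist_force': array([0.80148924, 0.47572726, 0.77613032]), 'torque': array([-0.02553124, -0.01727285,  0.03833521]), 'width': 1.003278422810902}
```

View pics/scene0.png

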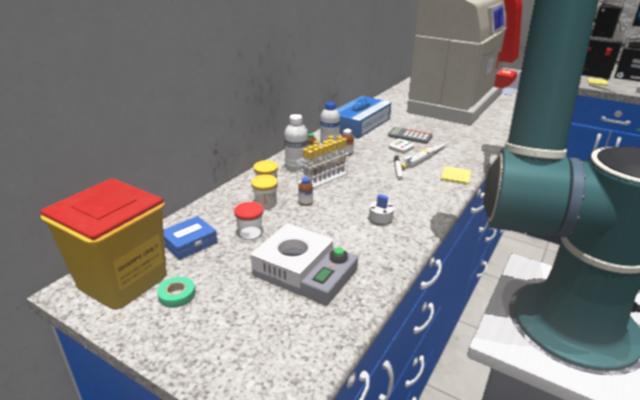

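View pics/side0.png

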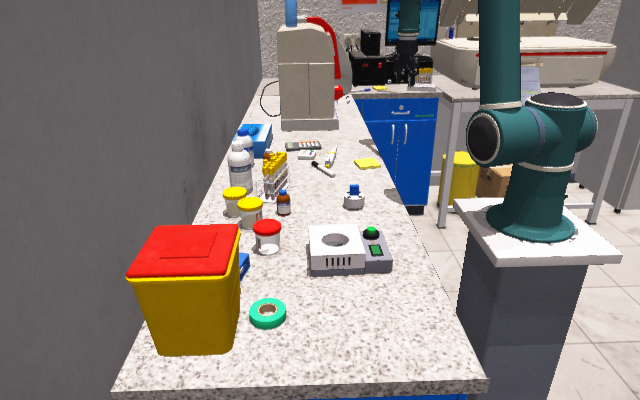

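The scene picture shows the block at about (381,210), the heater well at (293,247), the button at (339,253), the red cup at (249,220), the bottle at (306,190) and the rack at (325,160). The side picture shows the block at (354,197), the well at (336,240) and the button at (371,232).

```bash
python3 - <<'E'
from h import *
for n in ['scene','side']:
    im,d,c=load(n+'0'); P=cloud(c,d); hsv=cv2.cvtColor(im,cv2.COLOR_RGB2HSV)
    H,S,V=[hsv[...,i].astype(int) for i in range(3)]
    w=(P[...,0]>0.3)&(P[...,0]<1)&(P[...,2]>0.01)&(P[...,2]<0.15)&(d>0)
    for nm,m in dict(green=(H>45)&(H<80)&(S>100)&w,blue=(H>105)&(H<125)&(S>120)&w,red=((H<6)|(H>174))&(S>150)&w).items():
        k,l,st,ce=cv2.connectedComponentsWithStats(m.astype('uint8'))
        for i in range(1,k):
            if st[i,4]>15: print(n,nm,ce[i].round(1),st[i,4],P[l==i].mean(0).round(3),P[l==i].max(0).round(3),P[l==i].min(0).round(3))
    # white casing top
    m=w&(abs(P[...,2]-.056)<.006)&(S<40)&(V>180)
    k,l,st,ce=cv2.connectedComponentsWithStats(m.astype('uint8')); i=1+st[1:,4].argmax()
    pts=P[l==i]; print('casing',n,ce[i],st[i,4],cv2.minAreaRect(pts[:,:2].astype('float32')*1000),pts[:,2].mean())
    cs,hh=cv2.findContours((l==i).astype('uint8'),cv2.RETR_CCOMP,cv2.CHAIN_APPROX_NONE)
    for ct,h4 in zip(cs,hh[0]):
        if len(ct)>25:
            pp=np.array([onplane(c,*q[0],.056)[:2]*1000 for q in ct],'float32')
            print(len(ct),h4[3],cv2.minAreaRect(pp),cv2.fitEllipse(pp))
    print(proj(c,[0.6,0,0]))
E
```

```text
scene green [338.6 250.7] 47 [0.437 0.116 0.058] [0.446 0.125 0.061] [0.429 0.107 0.054]
scene green [175.6 290.8] 518 [0.66  0.345 0.017] [0.698 0.374 0.021] [0.629 0.307 0.01 ]
scene blue [355.2 110.3] 479 [ 0.797 -0.624  0.065] [ 0.9   -0.531  0.094] [ 0.736 -0.902  0.023]
scene blue [329.9 105.1] 58 [ 0.802 -0.454  0.13 ] [ 0.821 -0.44   0.136] [ 0.787 -0.475  0.122]
scene blue [305.3 179.5] 22 [ 0.651 -0.085  0.068] [ 0.66  -0.078  0.071] [ 0.644 -0.094  0.066]
scene blue [382.5 197. ] 26 [ 0.451 -0.116  0.065] [ 0.462 -0.111  0.068] [ 0.441 -0.122  0.062]
scene blue [186.4 234.8] 777 [0.762 0.216 0.033] [0.814 0.262 0.037] [0.721 0.154 0.01 ]
scene red [504.3  78.7] 229 [ 0.426 -1.197  0.103] [ 0.458 -1.174  0.123] [ 0.396 -1.269  0.07 ]
scene red [248.4 209.9] 339 [0.678 0.104 0.067] [0.711 0.134 0.071] [0.649 0.071 0.062]
casing scene [292.00217984 247.98746594] 1835 ((525.6979370117188, 150.358642578125), (121.34783935546875, 133.71717834472656), 0.6800854206085205) 0.054461049940599304
172 -1 ((523.5476684570312, 152.94406127929688), (118.20573425292969, 132.6244659423828),
[... 1263 characters left out ...]
.108 0.067] [0.726 0.137 0.072] [ 0.651 -0.021  0.019]
casing side [335.02450593 239.73913043] 1265 ((525.2328491210938, 151.199462890625), (116.42994689941406, 136.28985595703125), 1.740975260734558) 0.05633711326768051
158 -1 ((525.5556640625, 150.59384155273438), (116.31969451904297, 131.0392608642578), 1.6022298336029053) ((525.2024536132812, 151.0784912109375), (140.13926696777344, 145.58995056152344), 175.73789978027344)
64 0 ((525.4827880859375, 156.1746063232422), (60.64912033081055, 63.095802307128906), 86.95281982421875) ((525.6852416992188, 155.41851806640625), (61.9754753112793, 63.77375793457031), 93.7249984741211)
(np.float64(302.61521950749017), np.float64(228.16107496721955))
```

```bash
python3 - <<'E'
from h import *
ims=[]
for n,r in [('scene',(150,310,225,400)),('side',(150,290,225,400))]:
    im,d,c=load(n+'0'); a=im[r[0]:r[1],r[2]:r[3],::-1]; ims.append(cv2.resize(a,(700,int(700*a.shape[0]/a.shape[1])),interpolation=cv2.INTER_CUBIC)[:600])
cv2.imwrite('pics/z1.png',ims[0]);cv2.imwrite('pics/z2.png',ims[1])
E
```

```text
(no output)
```

View pics/z1.png

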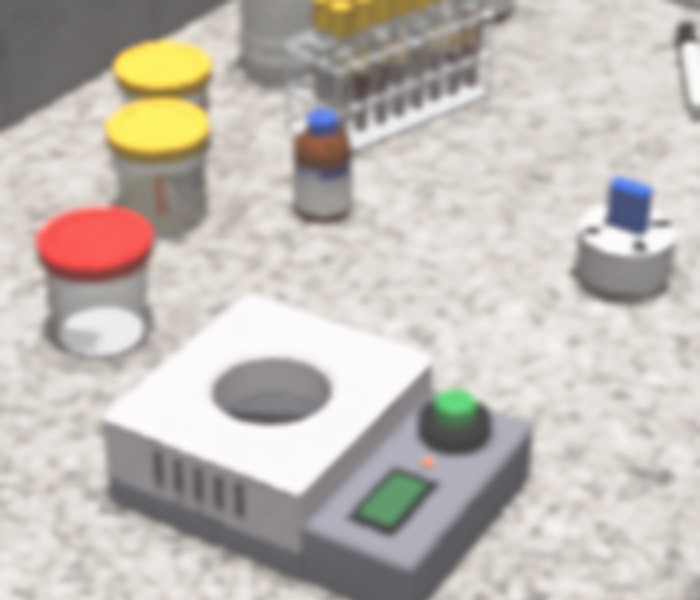

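View pics/z2.png

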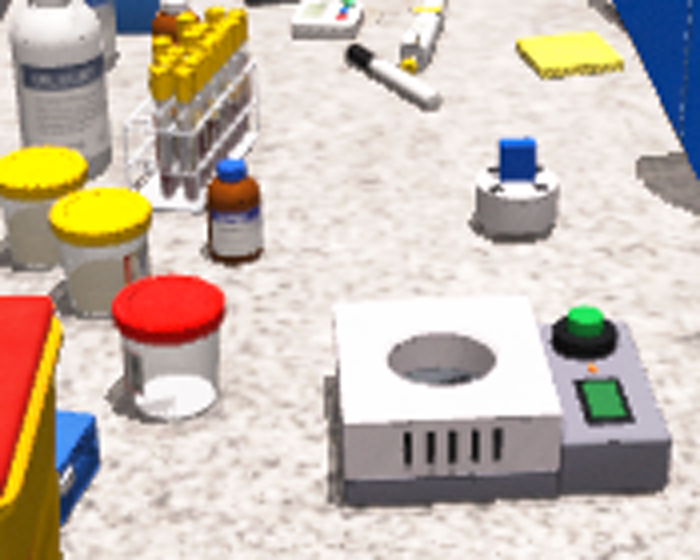

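The zooms confirm it: the heater faces the robot nearly squarely (its yaw is about 0.03 rad), and the tab's broad face shows in the side view. I'll plan the approach so the wrist camera can look at the block.

```bash
cat >> h.py <<'E'
from scipy.spatial.transform import Rotation as Ro
def goal(pos,yaw,s=None,tiltfree=True):
    # tool x down; yaw = world angle of the tool y axis (jaw direction)
    s=s or bot.read_state(); R=Ro.from_rotvec(s['tcp_rot']); 
    x=np.array([0,0,-1.]); y=np.array([np.cos(yaw),np.sin(yaw),0]); z=np.cross(x,y)
    G=Ro.from_matrix(np.stack([x,y,z],1))
    dp=R.inv().apply(np.array(pos)-s['tool_pos'])*100; rv=(R.inv()*G).as_rotvec()
    print('t',round(s['time'],2),'dp cm',dp.round(2),'rot',rv.round(3),'rows>=',(np.linalg.norm(dp)/4.17).round(1),(np.degrees(np.linalg.norm(rv))/7.16).round(1)); return dp,rv
def st():
    s=bot.read_state(); R=Ro.from_rotvec(s['tcp_rot']).as_matrix()
    print('t %.2f'%s['time'],'pos',s['tool_pos'].round(4),'x',R[:,0].round(3),'yaw_y',np.arctan2(R[1,1],R[0,1]).round(4),'F',s['wrist_force'].round(1),'T',s['torque'].round(2),'w',round(s['width']*8.54,2),'q',s['q'].round(2)); return s
E
python3 - <<'E'
from h import *
s=st(); c=bot.get_calibration('wrist'); R,t=RT(c); o=-R.T@t
Rt=Ro.from_rotvec(s['tcp_rot']).as_matrix()
print('cam in tool',Rt.T@(o-s['tool_pos']),'axes',(Rt.T@R.T).round(3))
for y in (1.57,-1.57): goal([.452,-.116,.25],y)
E
```

```text
t 0.10 pos [ 0.2133 -0.6397  0.2441] x [-0.001  0.002 -1.   ] yaw_y -1.249 F [0.8 0.5 0.8] T [-0.03 -0.02  0.04] w 8.57 q [-1.29  0.26  1.61 -0.    1.27 -0.04]
cam in tool [-0.12944806 -0.00053316 -0.0743062 ] axes [[-0.001 -0.287  0.958]
 [ 1.    -0.001  0.   ]
 [ 0.001  0.958  0.287]]
t 0.1 dp cm [ -0.5  -42.14 -39.21] rot [-2.819 -0.003  0.   ] rows>= 13.8 22.6
t 0.1 dp cm [ -0.5  -42.14 -39.21] rot [0.321 0.    0.002] rows>= 13.8 2.6
```

```bash
python3 -m creep '[{"grip":8.5,"dp":[0,-3,-2.8],"rotation":[0.1,0,0]},{"grip":8.5,"dp":[0,-6,-5.6],"rotation":[0.2,0,0]},{"grip":8.5,"dp":[0,-9,-8.4],"rotation":[0.32,0,0]},{"grip":8.5,"dp":[0,-12,-11.2],"rotation":[0.32,0,0]},{"grip":8.5,"dp":[0,-15,-14],"rotation":[0.32,0,0]}]'; python3 -c "
from h import *
st();goal([.43,-.116,.25],-1.57)"
```

```text
time: 0.52
tool_pos: [0.299, -0.4517, 0.2445]
tcp_rot: [-2.221, -0.002, 2.222]
wrist_force: [0.3, 0.0, 0.5]
width: 0.995
t 0.52 pos [ 0.299  -0.4517  0.2445] x [-0.     0.001 -1.   ] yaw_y -1.5701 F [0.3 0.  0.5] T [0.06 0.02 0.01] w 8.5 q [-1.03  0.01  1.89  0.    1.24  0.54]
t 0.52 dp cm [ -0.52 -33.57 -13.12] rot [-0.     0.     0.001] rows>= 8.6 0.0
```

```bash
python3 -m creep '[{"grip":8.5,"dp":[0,-3.8,-1.5],"rotation":[0,0,0]},{"grip":8.5,"dp":[0,-7.6,-3],"rotation":[0,0,0]},{"grip":8.5,"dp":[0,-11.4,-4.5],"rotation":[0,0,0]},{"grip":8.5,"dp":[0,-15.2,-6],"rotation":[0,0,0]},{"grip":8.5,"dp":[0,-19,-7.5],"rotation":[0,0,0]}]' ;python3 -m creep '[{"grip":8.5,"dp":[0,-3.8,-1.5],"rotation":[0,0,0]},{"grip":8.5,"dp":[0,-7.6,-3],"rotation":[0,0,0]},{"grip":8.5,"dp":[0,-11.4,-4.5],"rotation":[0,0,0]},{"grip":8.5,"dp":[0,-14.5,-5.6],"rotation":[0,0,0]},{"grip":8.5,"dp":[0,-14.5,-5.6],"rotation":[0,0,0]}]'; python3 -c "
from h import *
st(); cam('wrist','w1')"
```

```text
time: 0.93
tool_pos: [0.3735, -0.2616, 0.2449]
tcp_rot: [2.221, 0.002, -2.221]
wrist_force: [1.7, -0.4, -0.2]
width: 0.998
time: 1.35
tool_pos: [0.4303, -0.1135, 0.245]
tcp_rot: [2.22, 0.011, -2.219]
wrist_force: [-0.2, 0.3, 1.2]
width: 0.994
t 1.35 pos [ 0.4303 -0.1135  0.245 ] x [ 0.001  0.003 -1.   ] yaw_y -1.5634 F [-0.2  0.3  1.2] T [ 0.05 -0.01 -0.01] w 8.49 q [-0.32 -0.18  2.07  0.    1.26  1.25]
```

View pics/w1.png

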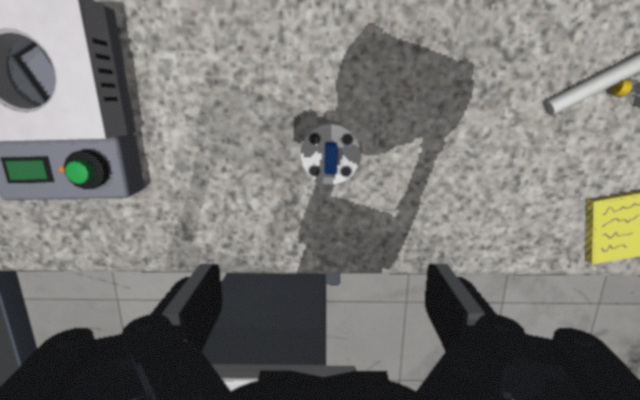

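The wrist view shows the block at (331,154), with its blue tab upright in the picture. The well is at top left, around (24,72), with part of the slot visible at its floor.

```bash
python3 - <<'E'
from h import *
im,d,c=load('w1'); P=cloud(c,d); hsv=cv2.cvtColor(im,cv2.COLOR_RGB2HSV);H,S,V=[hsv[...,i].astype(int) for i in range(3)]
m=(H>100)&(H<130)&(S>110); m[:110]=0;m[200:]=0;m[:,:290]=0;m[:,380:]=0
q=P[m]; print(m.sum(),q.min(0),q.max(0))
t=m&(P[...,2]>.063); print(t.sum(), cv2.minAreaRect(np.argwhere(t)[:,::-1].astype('float32')),P[t].mean(0))
ct=max(cv2.findContours(t.astype('uint8'),0,cv2.CHAIN_APPROX_NONE)[0],key=len)
pp=np.array([onplane(c,*a[0],.068)[:2]*1000 for a in ct],'float32');print(cv2.minAreaRect(pp))
# body top by depth
b=(abs(P[...,2]-.038)<.006); b[:100]=0;b[210:]=0;b[:,:280]=0;b[:,390:]=0
ct=max(cv2.findContours(b.astype('uint8'),0,cv2.CHAIN_APPROX_NONE)[0],key=len)
pp=np.array([onplane(c,*a[0],.038)[:2]*1000 for a in ct],'float32');print('body',cv2.minEnclosingCircle(pp),cv2.fitEllipse(pp))
# button
g=(H>50)&(H<75)&(S>120); g[:140]=0;g[200:]=0;g[:,:60]=0;g[:,120:]=0
ct=max(cv2.findContours(g.astype('uint8'),0,cv2.CHAIN_APPROX_NONE)[0],key=len)
print('button',P[g].mean(0),P[g].max(0),[cv2.minEnclosingCircle(np.array([onplane(c,*a[0],.058)[:2]*1000 for a in ct],'float32'))])
a=cv2.resize(im[0:210,0:400,::-1],(800,420),interpolation=cv2.INTER_CUBIC); cv2.imwrite('pics/z3.png',a)
a=cv2.resize(im[0:130,0:150,::-1],(690,598),interpolation=cv2.INTER_CUBIC); cv2.imwrite('pics/z4.png',a)
a=cv2.resize(im[100:200,280:390,::-1],(660,600),interpolation=cv2.INTER_CUBIC); cv2.imwrite('pics/z5.png',a)
E
```

```text
345 [ 0.44151476 -0.12420033  0.04818253] [ 0.46629926 -0.11368821  0.07080237]
327 ((331.0, 159.0), (28.0, 12.0), 90.0) [ 0.45451888 -0.11867391  0.06863304]
((454.0776062011719, -118.97917175292969), (24.828022003173828, 10.532782554626465), 0.39029765129089355)
body ((453.3865661621094, -119.29994201660156), 29.624296188354492) ((453.3126220703125, -119.18547821044922), (57.472713470458984, 57.9875602722168), 91.16648864746094)
button [0.44039345 0.11034099 0.06146341] [0.50427085 0.1304669  0.37448161] [((439.98724365234375, 112.74126434326172), 13.13999080657959)]
```

View pics/z4.png

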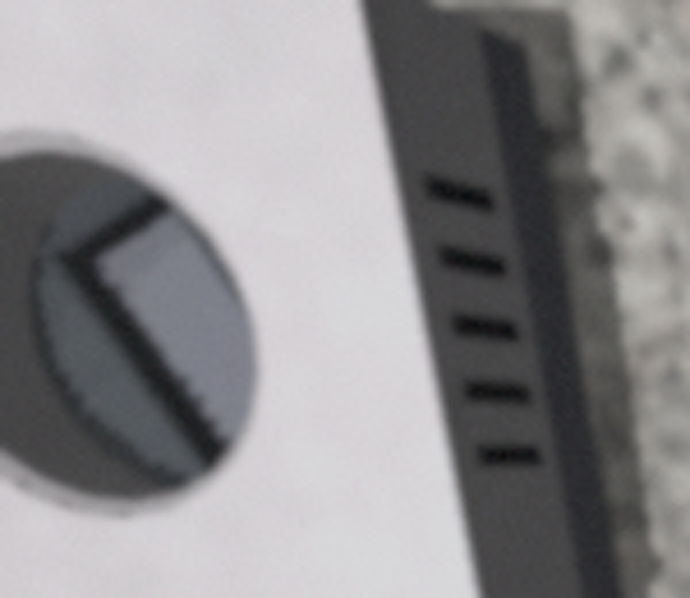

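View pics/z5.png

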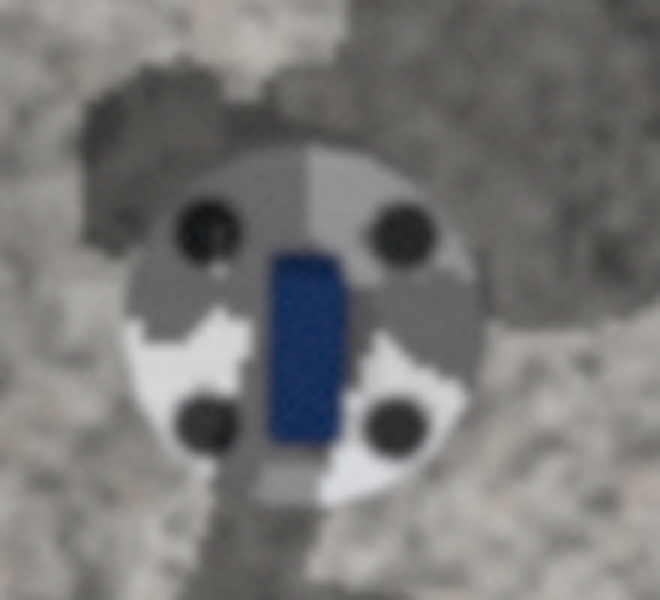

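```bash
python3 - <<'E'
from h import *
im,d,c=load('w1')
for lab,a,b,z in [('outer long rim',(75,270),(190,465),.0295),('inner long bottom',(105,275),(215,440),.0195),('short rim',(75,262),(155,205),.0295),('casing edge',(367,30),(470,560),.056)]:
    p,q=[onplane(c,x/4.6,y/4.6,z) for x,y in (a,b)]
    print(lab,p.round(4),q.round(4),'ang',np.arctan2(*(p-q)[1::-1]).round(3))
goal([.4536,-.119,.06],-1.57)
E
```

```text
outer long rim [0.5386 0.1707 0.0295] [0.5013 0.156  0.0295] ang 0.374
inner long bottom [0.5387 0.1729 0.0195] [0.5063 0.1574 0.0195] ang 0.448
short rim [0.5401 0.1703 0.0295] [0.5506 0.1519 0.0295] ang 2.091
casing edge [0.5758 0.0873 0.056 ] [0.4842 0.085  0.056 ] ang 0.025
t 1.4 dp cm [18.49  0.35 -2.41] rot [0.007 0.    0.001] rows>= 4.5 0.1
```

```bash
python3 -m creep '[{"grip":5,"dp":[3,0.35,-2.4],"rotation":[0,0,0]},{"grip":5,"dp":[6.5,0.35,-2.4],"rotation":[0,0,0]},{"grip":5,"dp":[10,0.35,-2.4],"rotation":[0,0,0]},{"grip":5,"dp":[13,0.35,-2.4],"rotation":[0,0,0]},{"grip":5,"dp":[14,0.35,-2.4],"rotation":[0,0,0]}]' 30; python3 -c "
from h import *
st();goal([.4536,-.119,.056],-1.57); cam('wrist','w2')"
```

```text
time: 1.82
tool_pos: [0.449, -0.1219, 0.1002]
tcp_rot: [-2.211, -0.003, 2.23]
wrist_force: [-1.2, -0.2, -1.3]
width: 0.585
t 1.82 pos [ 0.449  -0.1219  0.1002] x [-0.009  0.002 -1.   ] yaw_y -1.57 F [-1.2 -0.2 -1.3] T [-0.06  0.03  0.03] w 4.99 q [-0.32  0.01  2.18 -0.    0.96  1.25]
t 1.82 dp cm [ 4.42 -0.28 -0.5 ] rot [-0.     0.009  0.002] rows>= 1.1 0.1
```

View pics/w2.png

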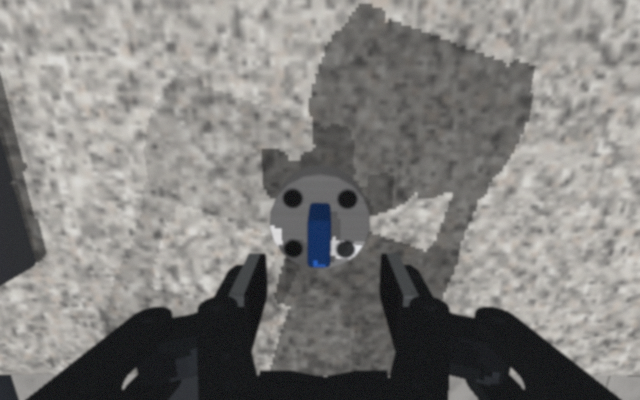

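The tab is at (319,235), between the fingers at columns 265 and 382. It is slightly left of their middle, so I'll re-measure it.

```bash
python3 - <<'E'
from h import *
im,d,c=load('w2'); P=cloud(c,d); hsv=cv2.cvtColor(im,cv2.COLOR_RGB2HSV);H,S,V=[hsv[...,i].astype(int) for i in range(3)]
m=(H>100)&(H<130)&(S>110); m[:150]=0;m[290:]=0;m[:,:280]=0;m[:,360:]=0
for t in (m,m&(P[...,2]>.065)):
    ct=max(cv2.findContours(t.astype('uint8'),0,cv2.CHAIN_APPROX_NONE)[0],key=len)
    pp=np.array([onplane(c,*a[0],.068)[:2]*1000 for a in ct],'float32');print(t.sum(),cv2.minAreaRect(pp),P[t].min(0),P[t].max(0))
b=(abs(P[...,2]-.038)<.004); b[:150]=0;b[290:]=0;b[:,:250]=0;b[:,390:]=0
ct=max(cv2.findContours(b.astype('uint8'),0,cv2.CHAIN_APPROX_NONE)[0],key=len)
pp=np.array([onplane(c,*a[0],.038)[:2]*1000 for a in ct],'float32');print('body',cv2.minEnclosingCircle(pp))
s=st();goal([.4536,-.119,.056],-1.57)
E
```

```text
1334 ((457.6183776855469, -118.92918395996094), (10.916705131530762, 33.78068161010742), 89.25914001464844) [ 0.44068908 -0.1244025   0.03998254] [ 0.52417125 -0.11324619  0.22897441]
1043 ((454.0390930175781, -118.88289642333984), (10.916705131530762, 26.62160301208496), 89.25914001464844) [ 0.44068908 -0.1244025   0.06501385] [ 0.52417125 -0.11324619  0.22897441]
body ((453.57427978515625, -119.10850524902344), 29.751468658447266)
t 1.87 pos [ 0.4489 -0.1218  0.1002] x [-0.009  0.003 -1.   ] yaw_y -1.5703 F [-0.7 -0.2 -0.4] T [ 0.02  0.02 -0.02] w 5.01 q [-0.32  0.01  2.18 -0.    0.96  1.25]
t 1.87 dp cm [ 4.42 -0.27 -0.51] rot [-0.     0.009  0.003] rows>= 1.1 0.1
```

```bash
python3 -m creep '[{"grip":5,"dp":[0,-0.27,-0.5],"rotation":[0,0.009,0]},{"grip":5,"dp":[0,-0.27,-0.5],"rotation":[0,0.009,0]}]' 30; python3 -c "
from h import *
s=st();print(s['joint_vel'].round(3));goal([.4538,-.119,.056],-1.575)"
```

```text
time: 2.03
tool_pos: [0.46, -0.1201, 0.107]
tcp_rot: [2.234, 0.0, -2.207]
wrist_force: [0.4, -0.6, 0.4]
width: 0.587
t 2.03 pos [ 0.46   -0.1201  0.107 ] x [ 0.012 -0.001 -1.   ] yaw_y -1.57 F [ 0.4 -0.6  0.4] T [ 0.01  0.01 -0.06] w 5.01 q [-0.31  0.01  2.16  0.    0.95  1.26]
[ 0.004 -0.019 -0.02  -0.008  0.012 -0.005]
t 2.03 dp cm [ 5.09 -0.11  0.69] rot [ 0.005 -0.012 -0.001] rows>= 1.2 0.1
```

```bash
python3 -m creep '[{"grip":5,"dp":[0,0,0],"rotation":[0,0,0]},{"grip":5,"dp":[0,0,0],"rotation":[0,0,0]}]' 30; python3 -c "
from h import *
s=st();print(s['joint_vel'].round(3));goal([.4538,-.119,.056],-1.575)"
```

```text
time: 2.2
tool_pos: [0.4601, -0.12, 0.1076]
tcp_rot: [2.234, 0.0, -2.205]
wrist_force: [0.7, -0.5, 0.6]
width: 0.584
t 2.20 pos [ 0.4601 -0.12    0.1076] x [ 0.013 -0.001 -1.   ] yaw_y -1.569 F [ 0.7 -0.5  0.6] T [-0.01 -0.04 -0.01] w 4.99 q [-0.31  0.01  2.16  0.    0.95  1.26]
[ 0.003  0.001  0.009 -0.    -0.001  0.   ]
t 2.2 dp cm [ 5.15 -0.11  0.69] rot [ 0.006 -0.013 -0.001] rows>= 1.2 0.1
```

```bash
python3 -m creep '[{"grip":5,"dp":[2.5,-0.11,0.69],"rotation":[0.006,-0.013,0]},{"grip":5,"dp":[4.8,-0.11,0.69],"rotation":[0.006,-0.013,0]},{"grip":5,"dp":[4.8,-0.11,0.69],"rotation":[0.006,-0.013,0]},{"grip":5,"dp":[4.8,-0.11,0.69],"rotation":[0.006,-0.013,0]}]' 30; python3 -c "
from h import *
s=st();print(s['joint_vel'].round(3));goal([.4538,-.119,.057],-1.575)"
```

```text
time: 2.53
tool_pos: [0.4513, -0.118, 0.0573]
tcp_rot: [-2.213, 0.004, 2.225]
wrist_force: [0.5, 0.2, -0.2]
width: 0.585
t 2.53 pos [ 0.4513 -0.118   0.0573] x [-0.005  0.    -1.   ] yaw_y -1.5748 F [ 0.5  0.2 -0.2] T [ 0.02 -0.03 -0.04] w 4.99 q [-0.31  0.08  2.21 -0.    0.86  1.27]
[-0.001 -0.022 -0.034  0.002 -0.003 -0.   ]
t 2.53 dp cm [ 0.03  0.1  -0.25] rot [0.    0.005 0.   ] rows>= 0.1 0.0
```

```bash
python3 -m creep '[{"grip":5,"dp":[0,0.1,-0.2],"rotation":[0,0.004,0]},{"grip":0.8,"dp":[0,0.1,-0.2],"rotation":[0,0.004,0]},{"grip":0.8,"dp":[0,0.1,-0.2],"rotation":[0,0.004,0]},{"grip":0.8,"dp":[0,0.1,-0.2],"rotation":[0,0.004,0]},{"grip":0.8,"dp":[0,0.1,-0.2],"rotation":[0,0.004,0]}]' 45; python3 -c "
from h import *
s=st();print(s['joint_vel'].round(3))"
```

```text
time: 2.95
tool_pos: [0.455, -0.1196, 0.0585]
tcp_rot: [-2.223, 0.006, 2.217]
wrist_force: [0.0, -0.3, 5.2]
width: 0.13
t 2.95 pos [ 0.455  -0.1196  0.0585] x [ 0.003 -0.001 -1.   ] yaw_y -1.575 F [ 0.  -0.3  5.2] T [0.03 0.04 0.03] w 1.11 q [-0.31  0.08  2.2   0.    0.86  1.26]
[ 0.     0.002 -0.003 -0.001  0.     0.   ]
```

```bash
python3 -m creep '[{"grip":0.8,"dp":[-0.5,0,0],"rotation":[0,0,0]},{"grip":0.8,"dp":[-2.5,0,0],"rotation":[0,0,0]},{"grip":0.8,"dp":[-5.5,0,0],"rotation":[0,0,0]},{"grip":0.8,"dp":[-9,-1.5,0],"rotation":[0,0,0]},{"grip":0.8,"dp":[-12,-4,0],"rotation":[0,0,0]}]' 45; python3 -m creep '[{"grip":0.8,"dp":[0,-3.5,0],"rotation":[0,0,0]},{"grip":0.8,"dp":[0,-7.5,0],"rotation":[0,0,0]},{"grip":0.8,"dp":[0,-11.5,0],"rotation":[0,0,0]},{"grip":0.8,"dp":[0,-15,0],"rotation":[0,0,0]},{"grip":0.8,"dp":[0,-18.5,0],"rotation":[0,0,0]}]';  python3 -m creep '[{"grip":0.8,"dp":[0,-3,0],"rotation":[0,0,0]},{"grip":0.8,"dp":[0,-5,0],"rotation":[0,0,0]},{"grip":0.8,"dp":[0,-5,0],"rotation":[0,0,0]},{"grip":0.8,"dp":[0,-5,0],"rotation":[0,0,0]}]'; python3 -c "
from h import *
s=st();print(s['joint_vel'].round(3)); cam('wrist','w3')"
```

```text
time: 3.37
tool_pos: [0.4535, -0.0801, 0.1787]
tcp_rot: [-2.218, 0.008, 2.219]
wrist_force: [1.2, 0.0, -1.5]
width: 0.133
time: 3.78
tool_pos: [0.4538, 0.1075, 0.1773]
tcp_rot: [-2.219, 0.005, 2.22]
wrist_force: [0.5, -0.8, -1.2]
width: 0.13
time: 4.12
tool_pos: [0.4542, 0.1565, 0.1769]
tcp_rot: [-2.22, 0.002, 2.222]
wrist_force: [0.5, 0.1, -1.5]
width: 0.131
t 4.12 pos [0.4542 0.1565 0.1769] x [-0.001 -0.001 -1.   ] yaw_y -1.5721 F [ 0.5  0.1 -1.5] T [ 0.   -0.02 -0.04] w 1.12 q [ 0.28 -0.05  2.08 -0.    1.11  1.85]
[-0.038 -0.007  0.012 -0.012  0.003 -0.004]
```

View pics/w3.png

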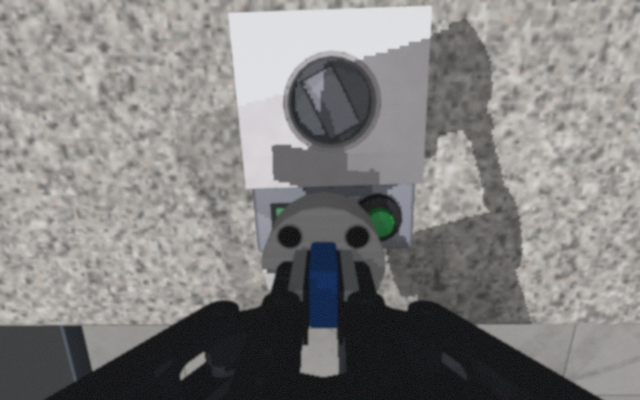

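The block is held. The well sits at (331,100), with the slot in its floor tilted anticlockwise. I'll zoom in and measure it.

```bash
python3 - <<'E'
from h import *
im,d,c=load('w3'); P=cloud(c,d)
a=cv2.resize(im[45:150,275:390,::-1],(657,600),interpolation=cv2.INTER_CUBIC); cv2.imwrite('pics/z6.png',a)
sub=(slice(45,150),slice(275,390))
Z=P[...,2]
vals=Z[70:135,300:365]; print(np.histogram(vals,bins=np.arange(.005,.07,.005)))
# well mouth: below casing
m=np.zeros(Z.shape,'uint8'); m[45:150,270:390]=(Z[45:150,270:390]<.050)&(d[45:150,270:390]>0)
ct=max(cv2.findContours(m,0,cv2.CHAIN_APPROX_NONE)[0],key=len)
pp=np.array([onplane(c,*q[0],.054)[:2]*1000 for q in ct],'float32'); print('mouth',cv2.fitEllipse(pp),cv2.minEnclosingCircle(pp))
s=np.zeros(Z.shape,'uint8'); s[45:150,270:390]=(Z[45:150,270:390]<.0245)&(d[45:150,270:390]>0)
ct=max(cv2.findContours(s,0,cv2.CHAIN_APPROX_NONE)[0],key=len)
pp=np.array([onplane(c,*q[0],.0195)[:2]*1000 for q in ct],'float32'); print('slot',s.sum(),cv2.minAreaRect(pp))
# casing outline
hsv=cv2.cvtColor(im,cv2.COLOR_RGB2HSV)
t=((abs(Z-.056)<.004)).astype('uint8'); t[195:]=0
n,l,stt,ce=cv2.connectedComponentsWithStats(t); i=1+stt[1:,4].argmax()
ct=max(cv2.findContours((l==i).astype('uint8'),0,cv2.CHAIN_APPROX_NONE)[0],key=len)
pp=np.array([onplane(c,*q[0],.056)[:2]*1000 for q in ct],'float32'); print('casing',cv2.minAreaRect(pp),P[l==i][:,2].mean())
E
```

```text
(array([   0,    0,  197, 1979,  599, 1369,   24,   18,   14,    6,    1,
          0]), array([0.005, 0.01 , 0.015, 0.02 , 0.025, 0.03 , 0.035, 0.04 , 0.045,
       0.05 , 0.055, 0.06 , 0.065]))
mouth ((525.40478515625, 150.89019775390625), (59.91475296020508, 60.128501892089844), 100.32320404052734) ((525.3606567382812, 150.87066650390625), 30.492523193359375)
slot 2220 ((525.3251953125, 150.6304931640625), (49.407135009765625, 26.938461303710938), 28.055435180664062)
casing ((525.3590698242188, 150.81040954589844), (116.46405029296875, 130.49835205078125), 1.708517074584961) 0.05683628911570546
```

View pics/z6.png

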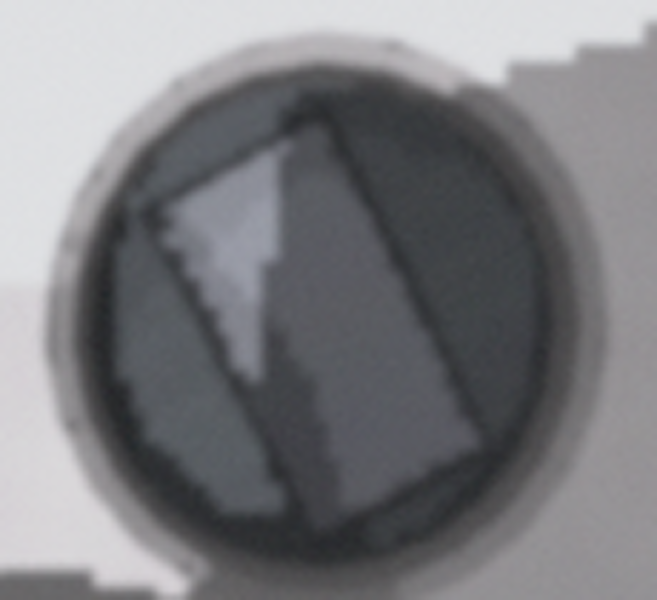

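```bash
python3 - <<'E'
from h import *
from scipy.optimize import least_squares
im,d,c=load('w3'); P=cloud(c,d); Z=P[...,2]
m=np.zeros(Z.shape,'uint8'); m[185:262,255:395]=(abs(Z-.1564)<.006)[185:262,255:395]
n,l,stt,ce=cv2.connectedComponentsWithStats(m); i=1+stt[1:,4].argmax()
print(stt[i],np.median(Z[l==i]))
ct=max(cv2.findContours((l==i).astype('uint8'),0,cv2.CHAIN_APPROX_NONE)[0],key=len)[:,0]
z0=float(np.median(Z[l==i]))
top=[(u,(ct[ct[:,0]==u][:,1]).min()) for u in range(270,376,2) if (ct[:,0]==u).any()]
pp=np.array([onplane(c,*q,z0)[:2]*1000 for q in top])
r=least_squares(lambda p:np.hypot(pp[:,0]-p[0],pp[:,1]-p[1])-29.5,[454,156],loss='soft_l1')
print(r.x,abs(r.fun).mean())
g=cv2.cvtColor(im,cv2.COLOR_RGB2GRAY)
for (u,v) in [(289,237),(357,237)]:
    w=(g[v-11:v+12,u-11:u+12]<60); yy,xx=np.nonzero(w); print('hole',onplane(c,u-11+xx.mean(),v-11+yy.mean(),z0))
s=st()
E
```

```text
[ 263  203  122   59 4736] 0.1571943263704863
[453.84076324 157.0169116 ] 0.24209424541577362
hole [0.46822848 0.17282831 0.15719433]
hole [0.4680668  0.1417268  0.15719433]
t 4.17 pos [0.4543 0.1556 0.1768] x [-0.001 -0.001 -1.   ] yaw_y -1.5736 F [ 0.9 -0.2 -2.3] T [ 0.03  0.04 -0.06] w 1.12 q [ 0.28 -0.05  2.08 -0.    1.11  1.85]
```

```bash
python3 -c "
from h import *
goal([.526,.150,.135],-1.081)";  python3 -m creep '[{"grip":0.8,"dp":[0,0.5,-2.5],"rotation":[-0.1,0,0]},{"grip":0.8,"dp":[0,0.6,-5],"rotation":[-0.21,0,0]},{"grip":0.8,"dp":[2,0.6,-7.2],"rotation":[-0.32,0,0]},{"grip":0.8,"dp":[4,0.6,-7.2],"rotation":[-0.43,0,0]},{"grip":0.8,"dp":[4.2,0.6,-7.2],"rotation":[-0.492,0,0]}]'; python3 -m creep '[{"grip":0.8,"dp":[0,0,0],"rotation":[0,0,0]},{"grip":0.8,"dp":[0,0,0],"rotation":[0,0,0]},{"grip":0.8,"dp":[0,0,0],"rotation":[0,0,0]}]'; python3 -c "
from h import *
st();goal([.526,.150,.110],-1.081); cam('wrist','w4')"
```

```text
t 4.17 dp cm [ 4.18  0.54 -7.18] rot [-0.493  0.001 -0.001] rows>= 2.0 3.9
time: 4.58
tool_pos: [0.5256, 0.147, 0.1315]
tcp_rot: [1.941, 0.487, -1.953]
wrist_force: [-1.3, -0.2, -2.4]
width: 0.137
time: 4.83
tool_pos: [0.5273, 0.1487, 0.1359]
tcp_rot: [1.951, 0.482, -1.949]
wrist_force: [-0.2, -0.2, -1.6]
width: 0.13
t 4.83 pos [0.5273 0.1487 0.1359] x [ 0.001  0.    -1.   ] yaw_y -1.0857 F [-0.2 -0.2 -1.6] T [-0.02  0.02 -0.02] w 1.11 q [ 0.23  0.12  1.99 -0.    1.03  1.32]
t 4.83 dp cm [ 2.59 -0.18  0.06] rot [-0.005 -0.001 -0.   ] rows>= 0.6 0.0
```

View pics/w4.png

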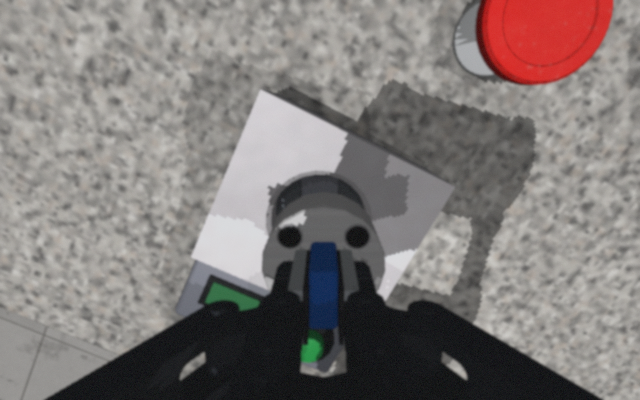

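The block hovers over the well; the mouth's far arc shows at (320,175). I'll compare the block and mouth centres in this same view.

```bash
python3 - <<'E'
from h import *
from scipy.optimize import least_squares
im,d,c=load('w4'); P=cloud(c,d); Z=P[...,2]
def fit(pp,r,x0): 
    q=least_squares(lambda p:np.hypot(pp[:,0]-p[0],pp[:,1]-p[1])-r,x0,loss='soft_l1',f_scale=.3); return q.x.round(2),abs(q.fun).mean().round(2)
m=(abs(Z-.1163)<.006); m[:190]=0;m[265:]=0
m[:,:250]=0;m[:,395:]=0
top=[(u,np.nonzero(m[:,u])[0].min()) for u in range(275,372,2) if m[:,u].any()]
z0=float(np.median(Z[m])); print(z0,fit(np.array([onplane(c,*q,z0)[:2]*1000 for q in top]),29.5,[526,150]))
w=(Z<.050)&(d>0); w[:165]=0;w[215:]=0;w[:,:262]=0;w[:,385:]=0
top=[(u,np.nonzero(w[:,u])[0].min()) for u in range(280,362,2) if w[:,u].any()]
print(top[::5])
for zz in (.054,.053): print(fit(np.array([onplane(c,*q,zz)[:2]*1000 for q in top]),30.1,[526,150]), fit(np.array([onplane(c,*q,zz)[:2]*1000 for q in top]),31,[526,150]))
st()
E
```

```text
0.11620610493591496 (array([527.06, 148.64]), np.float64(0.22))
[(280, np.int64(194)), (290, np.int64(184)), (300, np.int64(179)), (310, np.int64(176)), (320, np.int64(175)), (330, np.int64(176)), (340, np.int64(179)), (350, np.int64(186)), (360, np.int64(196))]
(array([525.93, 150.97]), np.float64(0.17)) (array([525.02, 150.53]), np.float64(0.15))
(array([525.75, 150.88]), np.float64(0.17)) (array([524.84, 150.45]), np.float64(0.15))
t 4.88 pos [0.5275 0.149  0.1362] x [ 0.002  0.    -1.   ] yaw_y -1.0852 F [ 0.3  0.  -1.5] T [-0.   -0.03  0.  ] w 1.1 q [ 0.23  0.12  1.99 -0.    1.03  1.32]
```

```bash
python3 -c "
from h import *
goal([.5258,.1506,.108],-1.081)";  python3 -m creep '[{"grip":0.8,"dp":[1,-0.2,0.03],"rotation":[-0.004,-0.001,0]},{"grip":0.8,"dp":[2.5,-0.2,0.03],"rotation":[-0.004,-0.001,0]},{"grip":0.8,"dp":[2.8,-0.2,0.03],"rotation":[-0.004,-0.001,0]},{"grip":0.8,"dp":[2.8,-0.2,0.03],"rotation":[-0.004,-0.001,0]},{"grip":0.8,"dp":[2.8,-0.2,0.03],"rotation":[-0.004,-0.001,0]}]'; python3 -c "
from h import *
st();goal([.5258,.1506,.096],-1.081)"
```

```text
t 4.88 dp cm [ 2.82 -0.22  0.08] rot [-0.004 -0.002 -0.001] rows>= 0.7 0.0
time: 5.3
tool_pos: [0.5255, 0.1512, 0.1072]
tcp_rot: [1.945, 0.488, -1.948]
wrist_force: [0.6, 0.1, -1.3]
width: 0.126
t 5.30 pos [0.5255 0.1512 0.1072] x [-0.001 -0.001 -1.   ] yaw_y -1.0789 F [ 0.6  0.1 -1.3] T [0.02 0.02 0.04] w 1.07 q [ 0.23  0.15  2.01 -0.    0.98  1.31]
t 5.3 dp cm [1.12 0.07 0.  ] rot [0.002 0.001 0.   ] rows>= 0.3 0.0
```

Position is good. I'll lower it gently in small steps.

```bash
python3 -m creep '[{"grip":0.8,"dp":[0.4,0.03,0],"rotation":[0,0,0]},{"grip":0.8,"dp":[0.8,0.04,0],"rotation":[0,0,0]},{"grip":0.8,"dp":[1.1,0.04,0],"rotation":[0,0,0]},{"grip":0.8,"dp":[1.1,0.04,0],"rotation":[0,0,0]}]'; python3 -c "
from h import *
st()"
```

```text
time: 5.63
tool_pos: [0.5257, 0.1507, 0.0956]
tcp_rot: [1.945, 0.488, -1.948]
wrist_force: [0.3, 0.3, -1.6]
width: 0.131
t 5.63 pos [0.5257 0.1507 0.0956] x [-0.001 -0.001 -1.   ] yaw_y -1.079 F [ 0.3  0.3 -1.6] T [ 0.04 -0.13 -0.01] w 1.11 q [ 0.23  0.17  2.02 -0.    0.96  1.31]
```

No contact force. The floor should be reached at TCP z of about 0.0875.

```bash
python3 -m creep '[{"grip":0.8,"dp":[0.3,0,0],"rotation":[0,0,0]},{"grip":0.8,"dp":[0.6,0,0],"rotation":[0,0,0]},{"grip":0.8,"dp":[0.7,0,0],"rotation":[0,0,0]},{"grip":0.8,"dp":[0.8,0,0],"rotation":[0,0,0]},{"grip":0.8,"dp":[0.8,0,0],"rotation":[0,0,0]}]'; python3 -c "
from h import *
st()"
```

```text
time: 6.05
tool_pos: [0.5258, 0.1507, 0.088]
tcp_rot: [1.945, 0.488, -1.948]
wrist_force: [0.3, -1.2, -1.9]
width: 0.132
t 6.05 pos [0.5258 0.1507 0.088 ] x [-0.001 -0.001 -1.   ] yaw_y -1.079 F [ 0.3 -1.2 -1.9] T [0.04 0.03 0.04] w 1.13 q [ 0.23  0.18  2.02 -0.    0.94  1.31]
```

```bash
python3 -m creep '[{"grip":0.8,"dp":[0.1,0,0],"rotation":[0,0,0]},{"grip":0.8,"dp":[0.2,0,0],"rotation":[0,0,0]},{"grip":0.8,"dp":[0.2,0,0],"rotation":[0,0,0]}]'; python3 -c "
from h import *
st()"; python3 -m creep '[{"grip":0.8,"dp":[0.1,0,0],"rotation":[0,0,0]},{"grip":0.8,"dp":[0.15,0,0],"rotation":[0,0,0]},{"grip":0.8,"dp":[0.15,0,0],"rotation":[0,0,0]}]'; python3 -c "
from h import *
st()"
```

```text
time: 6.3
tool_pos: [0.5258, 0.1507, 0.086]
tcp_rot: [1.945, 0.488, -1.947]
wrist_force: [0.4, 0.6, -2.1]
width: 0.129
t 6.30 pos [0.5258 0.1507 0.086 ] x [-0.001 -0.    -1.   ] yaw_y -1.079 F [ 0.4  0.6 -2.1] T [ 0.02 -0.06  0.01] w 1.11 q [ 0.23  0.18  2.02 -0.    0.94  1.31]
time: 6.55
tool_pos: [0.5259, 0.1508, 0.0846]
tcp_rot: [1.945, 0.488, -1.947]
wrist_force: [0.3, 0.3, -1.4]
width: 0.135
t 6.55 pos [0.5259 0.1508 0.0846] x [-0.001 -0.    -1.   ] yaw_y -1.079 F [ 0.3  0.3 -1.4] T [0.   0.03 0.04] w 1.16 q [ 0.23  0.18  2.03 -0.    0.94  1.31]
```

It has passed floor level without resistance, so the key is entering the slot. I'll keep lowering.

```bash
python3 -m creep '[{"grip":0.8,"dp":[0.1,0,0],"rotation":[0,0,0]},{"grip":0.8,"dp":[0.2,0,0],"rotation":[0,0,0]},{"grip":0.8,"dp":[0.3,0,0],"rotation":[0,0,0]},{"grip":0.8,"dp":[0.35,0,0],"rotation":[0,0,0]},{"grip":0.8,"dp":[0.35,0,0],"rotation":[0,0,0]}]'; python3 -c "
from h import *
st()"; python3 -m creep '[{"grip":0.8,"dp":[0.05,0,0],"rotation":[0,0,0]},{"grip":0.8,"dp":[0.1,0,0],"rotation":[0,0,0]},{"grip":0.8,"dp":[0.1,0,0],"rotation":[0,0,0]}]'; python3 -c "
from h import *
st()"
```

```text
time: 6.97
tool_pos: [0.5258, 0.1508, 0.081]
tcp_rot: [1.945, 0.488, -1.947]
wrist_force: [-0.7, 0.4, -1.9]
width: 0.127
t 6.97 pos [0.5258 0.1508 0.081 ] x [-0.001 -0.    -1.   ] yaw_y -1.079 F [-0.7  0.4 -1.9] T [ 0.01 -0.03  0.01] w 1.08 q [ 0.23  0.19  2.03 -0.    0.93  1.31]
time: 7.22
tool_pos: [0.5259, 0.1508, 0.0802]
tcp_rot: [1.945, 0.488, -1.947]
wrist_force: [0.2, 0.5, -1.7]
width: 0.133
t 7.22 pos [0.5259 0.1508 0.0802] x [-0.001 -0.    -1.   ] yaw_y -1.079 F [ 0.2  0.5 -1.7] T [-0.02 -0.09 -0.01] w 1.14 q [ 0.23  0.19  2.03 -0.    0.93  1.31]
```

```bash
python3 -m creep '[{"grip":0.8,"dp":[0.05,0,0],"rotation":[0,0,0]},{"grip":0.8,"dp":[0.1,0,0],"rotation":[0,0,0]},{"grip":0.8,"dp":[0.1,0,0],"rotation":[0,0,0]}]'; python3 -c "
from h import *
st(); cam('wrist','w5')"; python3 -m creep '[{"grip":0.8,"dp":[0.05,0,0],"rotation":[0,0,0]},{"grip":0.8,"dp":[0.07,0,0],"rotation":[0,0,0]},{"grip":0.8,"dp":[0.07,0,0],"rotation":[0,0,0]}]'; python3 -c "
from h import *
st()
im,d,c=load('w5'); P=cloud(c,d); Z=P[...,2]
print(np.median(Z[205:225,300:345]))
"
```

```text
time: 7.47
tool_pos: [0.5259, 0.1507, 0.08]
tcp_rot: [1.945, 0.488, -1.947]
wrist_force: [-2.1, -0.5, 5.3]
width: 0.131
t 7.47 pos [0.5259 0.1507 0.08  ] x [-0.001 -0.001 -1.   ] yaw_y -1.079 F [-2.1 -0.5  5.3] T [-0.04  0.37 -0.01] w 1.12 q [ 0.23  0.19  2.03 -0.    0.93  1.31]
time: 7.77
tool_pos: [0.526, 0.1508, 0.08]
tcp_rot: [1.945, 0.488, -1.947]
wrist_force: [-4.7, -0.9, 10.2]
width: 0.129
t 7.77 pos [0.526  0.1508 0.08  ] x [-0.001 -0.001 -1.   ] yaw_y -1.0789 F [-4.7 -0.9 10.2] T [-0.19  0.83  0.03] w 1.1 q [ 0.23  0.19  2.03 -0.    0.93  1.31]
0.05998902215363992
```

View pics/w5.png

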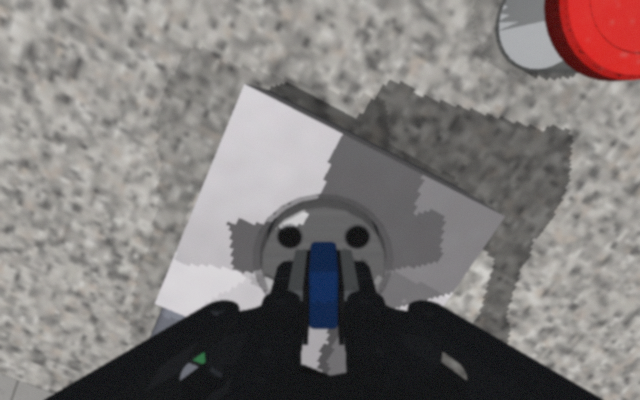

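It made contact at z = 0.0800 with the body top at about 0.060 m, where seated should read 0.0595. The key is home. I'll relax the downward command, release and lift.

```bash
python3 -m creep '[{"grip":0.8,"dp":[-0.1,0,0],"rotation":[0,0,0]},{"grip":3.5,"dp":[-0.15,0,0],"rotation":[0,0,0]},{"grip":3.5,"dp":[-0.15,0,0],"rotation":[0,0,0]},{"grip":3.5,"dp":[-0.15,0,0],"rotation":[0,0,0]},{"grip":3.5,"dp":[-0.15,0,0],"rotation":[0,0,0]}]'; python3 -c "
from h import *
st()"; python3 -m creep '[{"grip":3.5,"dp":[-0.5,0,0],"rotation":[0,0,0]},{"grip":3.5,"dp":[-2,0,0],"rotation":[0,0,0]},{"grip":3.5,"dp":[-4.5,0,0],"rotation":[0,0,0]},{"grip":3.5,"dp":[-7.5,0,0],"rotation":[0,0,0]},{"grip":3.5,"dp":[-8,0,0],"rotation":[0,0,0]}]';python3 -c "
from h import *
st(); cam('wrist','w6'); cam('side','side1')
goal([.4395,.1125,.16],-1.08);goal([.4395,.1125,.16],-1.57)
"
```

```text
time: 8.18
tool_pos: [0.5259, 0.1508, 0.0798]
tcp_rot: [1.945, 0.488, -1.947]
wrist_force: [-0.1, 0.5, -0.5]
width: 0.411
t 8.18 pos [0.5259 0.1508 0.0798] x [-0.001 -0.    -1.   ] yaw_y -1.079 F [-0.1  0.5 -0.5] T [-0.01 -0.01  0.05] w 3.51 q [ 0.23  0.19  2.03 -0.    0.93  1.31]
time: 8.6
tool_pos: [0.5292, 0.1516, 0.1656]
tcp_rot: [1.954, 0.488, -1.939]
wrist_force: [0.7, 0.5, 2.2]
width: 0.414
t 8.60 pos [0.5292 0.1516 0.1656] x [ 0.007  0.002 -1.   ] yaw_y -1.0789 F [0.7 0.5 2.2] T [-0.04 -0.02  0.01] w 3.53 q [ 0.23  0.09  1.96 -0.    1.08  1.31]
t 8.7 dp cm [ 0.24 -0.76  9.62] rot [ 0.001 -0.004 -0.001] rows>= 2.3 0.0
t 8.7 dp cm [ 0.24 -0.76  9.62] rot [ 0.491 -0.005 -0.   ] rows>= 2.3 3.9
```

View pics/w6.png

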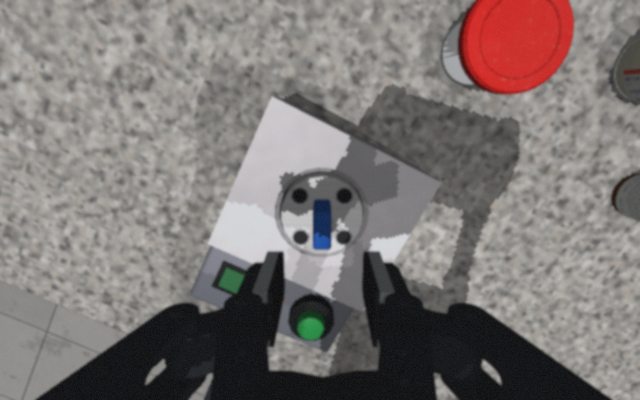

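The block stands in the well at (320,210), with the button at (311,322). I'll check the seating height and locate the button.

```bash
python3 - <<'E'
from h import *
im,d,c=load('w6'); P=cloud(c,d); Z=P[...,2]; hsv=cv2.cvtColor(im,cv2.COLOR_RGB2HSV);H,S,V=[hsv[...,i].astype(int) for i in range(3)]
print('body top',np.median(Z[180:192,312:332]),np.median(Z[205:225,340:352]),np.median(Z[205:225,290:305]),'casing',np.median(Z[140:160,280:340]),np.median(Z[200:220,390:405]),np.median(Z[220:235,230:260]))
b=(H>100)&(H<130)&(S>110); b[:180]=0;b[260:]=0;b[:,:290]=0;b[:,350:]=0
print('tab',P[b&(Z<.12)].max(0),[cv2.minAreaRect(np.array([onplane(c,*q[::-1],.0895)[:2]*1000 for q in np.argwhere(b&(Z>.086))],'float32'))])
g=(H>50)&(H<75)&(S>120); g[:300]=0;g[345:]=0;g[:,:290]=0;g[:,335:]=0
gg=P[g]; print('btn z',np.percentile(gg[:,2],[5,50,95]), gg.mean(0))
zt=float(np.percentile(gg[:,2],80)); t=g&(Z>zt-.004)
ct=max(cv2.findContours(t.astype('uint8'),0,cv2.CHAIN_APPROX_NONE)[0],key=len)
print(zt,cv2.minEnclosingCircle(np.array([onplane(c,*a[0],zt)[:2]*1000 for a in ct],'float32')))
im2=load('side1')[0]; cv2.imwrite('pics/z7.png',cv2.resize(im2[150:290,225:400,::-1],(700,560),interpolation=cv2.INTER_CUBIC))
E
```

```text
body top 0.06039344079600163 0.06046075468506759 0.060323145073386236 casing 0.056921134619278536 0.0568775421722995 0.05677295487269346
tab [0.53851557 0.17052247 0.09211807] [((526.0602416992188, 150.7648162841797), (25.450971603393555, 10.057228088378906), 27.71007537841797)]
btn z [0.05153323 0.06019061 0.06161765] [0.44156887 0.11593791 0.05994679]
0.06091599856945857 ((440.6286315917969, 115.27403259277344), 11.084624290466309)
```

View pics/z7.png

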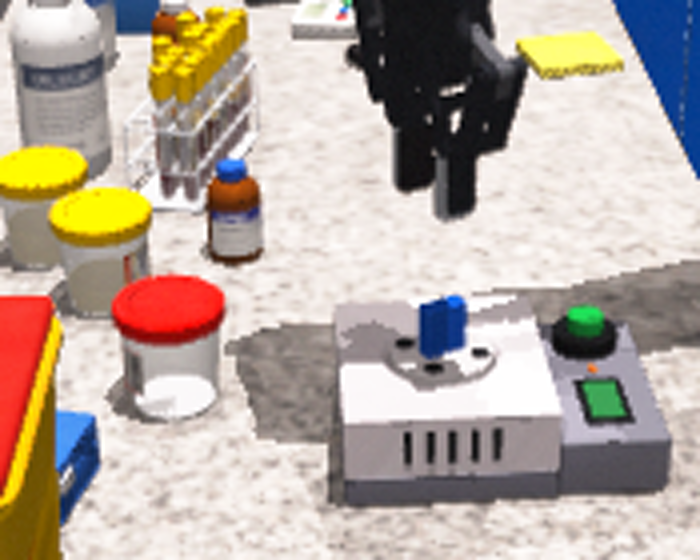

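The body top is 3.5 mm above the casing, which matches fully seated. The red cup, bottle and rack look unmoved. Next is the button, with the gripper shut.

```bash
python3 -m creep '[{"grip":0,"dp":[0,-0.2,3],"rotation":[0,-0.005,0]},{"grip":0,"dp":[0,-0.5,6.5],"rotation":[0,-0.005,0]},{"grip":0,"dp":[0.2,-0.9,9.3],"rotation":[0,-0.005,0]},{"grip":0,"dp":[0.2,-0.9,9.3],"rotation":[0,-0.005,0]},{"grip":0,"dp":[0.2,-0.9,9.3],"rotation":[0,-0.005,0]}]' 45; python3 -m creep '[{"grip":0,"dp":[0,0,0],"rotation":[0,0,0]},{"grip":0,"dp":[0,0,0],"rotation":[0,0,0]}]';python3 -c "
from h import *
st(); goal([.4402,.115,.085],-1.08)"
```

```text
time: 9.12
tool_pos: [0.4373, 0.1142, 0.1562]
tcp_rot: [1.937, 0.487, -1.955]
wrist_force: [0.1, 0.6, 0.4]
width: 0.001
time: 9.28
tool_pos: [0.4407, 0.1151, 0.1581]
tcp_rot: [1.941, 0.487, -1.951]
wrist_force: [0.1, -0.2, 1.0]
width: -0.003
t 9.28 pos [0.4407 0.1151 0.1581] x [-0.005 -0.003 -1.   ] yaw_y -1.0789 F [ 0.1 -0.2  1. ] T [-0.04  0.01  0.02] w -0.03 q [ 0.2  -0.08  2.15 -0.    1.08  1.28]
t 9.28 dp cm [ 7.31 -0.01  0.01] rot [ 0.001  0.005 -0.   ] rows>= 1.8 0.0
```

```bash
python3 -m creep '[{"grip":0,"dp":[2.5,0,0.01],"rotation":[0,0.005,0]},{"grip":0,"dp":[5.5,0,0.01],"rotation":[0,0.005,0]},{"grip":0,"dp":[7.3,0,0.01],"rotation":[0,0.005,0]},{"grip":0,"dp":[7.3,0,0.01],"rotation":[0,0.005,0]},{"grip":0,"dp":[7.3,0,0.01],"rotation":[0,0.005,0]}]';python3 -c "
from h import *
st(); goal([.4402,.115,.075],-1.08); cam('side','side2'); cam('wrist','w7')
im2=load('side2')[0]; cv2.imwrite('pics/z8.png',cv2.resize(im2[150:290,225:400,::-1],(700,560),interpolation=cv2.INTER_CUBIC))"
```

```text
time: 9.7
tool_pos: [0.4391, 0.1146, 0.0842]
tcp_rot: [1.942, 0.489, -1.95]
wrist_force: [0.9, -0.9, 0.1]
width: 0.002
t 9.70 pos [0.4391 0.1146 0.0842] x [-0.004 -0.001 -1.   ] yaw_y -1.0788 F [ 0.9 -0.9  0.1] T [ 0.   -0.02  0.04] w 0.01 q [ 0.2   0.01  2.21 -0.    0.92  1.28]
t 9.7 dp cm [ 0.92  0.02 -0.12] rot [0.001 0.004 0.001] rows>= 0.2 0.0
```

View pics/z8.png

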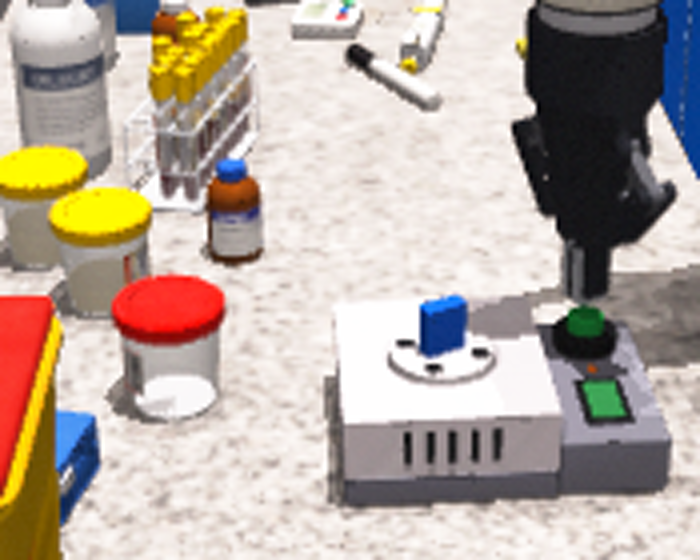

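View pics/w7.png

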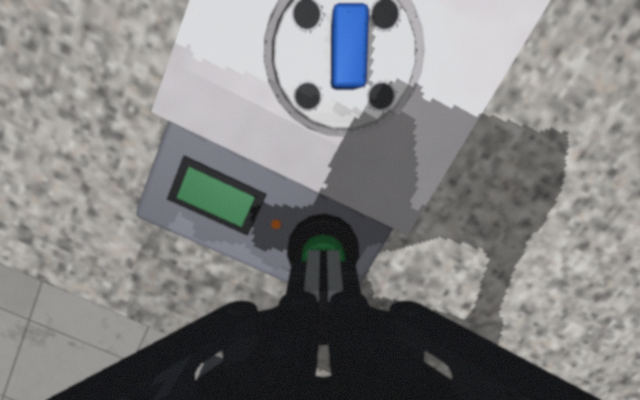

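The closed fingertips are above the button: side zoom (586,290), wrist view (323,245). I'll press down in small steps.

```bash
python3 -m creep '[{"grip":0,"dp":[0.3,0,-0.08],"rotation":[0,0.003,0]},{"grip":0,"dp":[0.6,0,-0.08],"rotation":[0,0.003,0]},{"grip":0,"dp":[0.9,0,-0.08],"rotation":[0,0.003,0]},{"grip":0,"dp":[1.2,0,-0.08],"rotation":[0,0.003,0]},{"grip":0,"dp":[1.2,0,-0.08],"rotation":[0,0.003,0]}]';python3 -c "
from h import *
st()"; python3 -m creep '[{"grip":0,"dp":[0.1,0,0],"rotation":[0,0,0]},{"grip":0,"dp":[0.2,0,0],"rotation":[0,0,0]},{"grip":0,"dp":[0.2,0,0],"rotation":[0,0,0]}]';python3 -c "
from h import *
st()"
```

```text
time: 10.22
tool_pos: [0.4401, 0.115, 0.073]
tcp_rot: [1.949, 0.489, -1.944]
wrist_force: [0.1, 0.1, 1.6]
width: -0.001
t 10.22 pos [0.4401 0.115  0.073 ] x [ 0.002  0.001 -1.   ] yaw_y -1.079 F [0.1 0.1 1.6] T [ 0.03 -0.01  0.04] w -0.01 q [0.2  0.03 2.22 0.   0.89 1.28]
time: 10.47
tool_pos: [0.4401, 0.1149, 0.0712]
tcp_rot: [1.949, 0.489, -1.944]
wrist_force: [0.0, -0.2, 2.6]
width: 0.002
t 10.47 pos [0.4401 0.1149 0.0712] x [ 0.002  0.001 -1.   ] yaw_y -1.079 F [ 0.  -0.2  2.6] T [-0.08  0.01  0.05] w 0.01 q [0.2  0.03 2.22 0.   0.89 1.28]
```

```bash
python3 -m creep '[{"grip":0,"dp":[0.1,0,0],"rotation":[0,0,0]},{"grip":0,"dp":[0.2,0,0],"rotation":[0,0,0]},{"grip":0,"dp":[0.2,0,0],"rotation":[0,0,0]}]';python3 -c "
from h import *
st()"; python3 -m creep '[{"grip":0,"dp":[0.1,0,0],"rotation":[0,0,0]},{"grip":0,"dp":[0.2,0,0],"rotation":[0,0,0]},{"grip":0,"dp":[0.2,0,0],"rotation":[0,0,0]}]';python3 -c "
from h import *
st()"
```

```text
time: 10.72
tool_pos: [0.4401, 0.115, 0.0691]
tcp_rot: [1.949, 0.489, -1.944]
wrist_force: [0.1, 0.0, 3.2]
width: 0.002
t 10.72 pos [0.4401 0.115  0.0691] x [ 0.002  0.001 -1.   ] yaw_y -1.079 F [0.1 0.  3.2] T [-0.03  0.04 -0.01] w 0.02 q [0.2  0.03 2.23 0.   0.88 1.28]
time: 10.97
tool_pos: [0.4402, 0.115, 0.0679]
tcp_rot: [1.948, 0.489, -1.945]
wrist_force: [-2.2, -0.9, 9.0]
width: -0.008
t 10.97 pos [0.4402 0.115  0.0679] x [ 0.002  0.001 -1.   ] yaw_y -1.0789 F [-2.2 -0.9  9. ] T [-0.13  0.49  0.01] w -0.07 q [0.2  0.04 2.23 0.   0.88 1.28]
```

That is a hard stop at z = 0.0679, with the force jumping to 9 N. I'll hold slightly firmer for a moment and then lift clear.

```bash
python3 -m creep '[{"grip":0,"dp":[0.1,0,0],"rotation":[0,0,0]},{"grip":0,"dp":[0.15,0,0],"rotation":[0,0,0]},{"grip":0,"dp":[0.15,0,0],"rotation":[0,0,0]},{"grip":0,"dp":[0.15,0,0],"rotation":[0,0,0]}]';python3 -c "
from h import *
st()"; python3 -m creep '[{"grip":0,"dp":[-0.5,0,0],"rotation":[0,0,0]},{"grip":0,"dp":[-2,0,0],"rotation":[0,0,0]},{"grip":0,"dp":[-5,0,0],"rotation":[0,0,0]},{"grip":0,"dp":[-8.5,0,0],"rotation":[0,0,0]},{"grip":0,"dp":[-10,0,0],"rotation":[0,0,0]}]';python3 -m creep '[{"grip":0,"dp":[-3,0,0],"rotation":[0,0,0]},{"grip":0,"dp":[-3,0,0],"rotation":[0,0,0]},{"grip":0,"dp":[-3,0,0],"rotation":[0,0,0]}]';python3 -c "
from h import *
st(); im,d,c=cam('wrist','w8'); cam('scene','scene2')
P=cloud(c,d);print(P[::1].shape)
im2,d2,c2=load('scene2'); cv2.imwrite('pics/z9.png',cv2.resize(im2[120:310,200:420,::-1],(690,596),interpolation=cv2.INTER_CUBIC))"
```

```text
time: 11.3
tool_pos: [0.4402, 0.115, 0.0677]
tcp_rot: [1.948, 0.489, -1.945]
wrist_force: [-7.5, -2.5, 19.5]
width: 0.004
t 11.30 pos [0.4402 0.115  0.0677] x [ 0.001  0.001 -1.   ] yaw_y -1.0789 F [-7.5 -2.5 19.5] T [-0.28  1.22  0.02] w 0.03 q [0.2  0.04 2.23 0.   0.88 1.28]
time: 11.72
tool_pos: [0.4414, 0.1152, 0.1691]
tcp_rot: [1.953, 0.489, -1.94]
wrist_force: [1.7, 0.8, -0.6]
width: -0.002
time: 11.97
tool_pos: [0.441, 0.1151, 0.1973]
tcp_rot: [1.952, 0.489, -1.941]
wrist_force: [0.2, -0.6, 0.1]
width: -0.0
t 11.97 pos [0.441  0.1151 0.1973] x [ 0.006  0.002 -1.   ] yaw_y -1.079 F [ 0.2 -0.6  0.1] T [-0.05  0.04 -0.03] w -0.0 q [ 0.2  -0.13  2.11  0.    1.15  1.28]
(400, 640, 3)
```

View pics/w8.png

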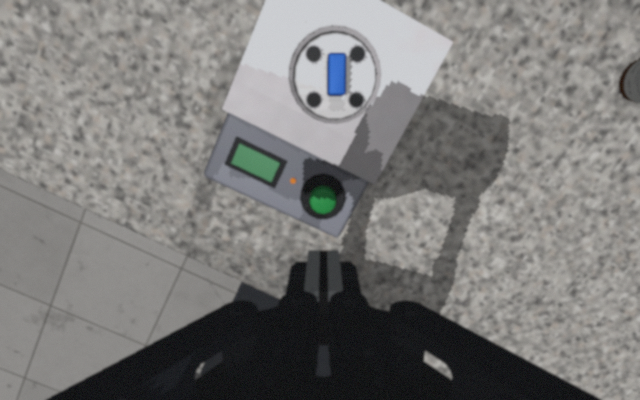

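View pics/z9.png

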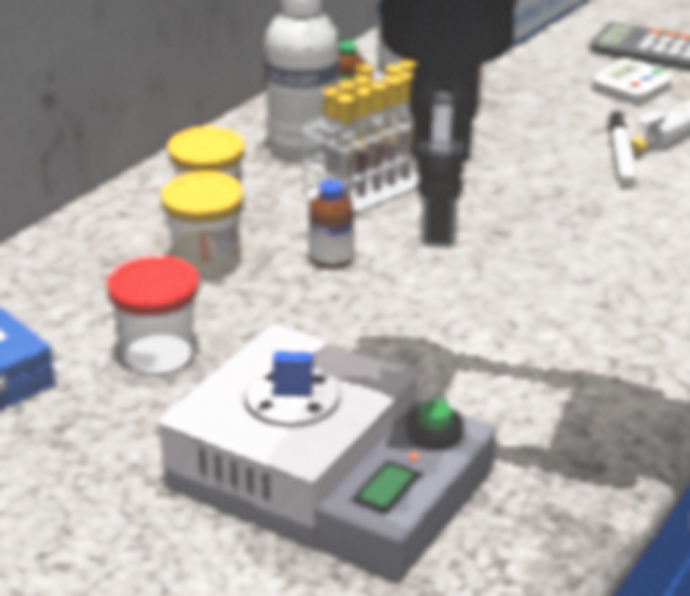

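The wrist view shows the block flush in the well at (335,73) and the button out again at (323,197). The scene view shows the cup, bottle and rack where they were. The arm is clear, so I'm handing in.

```bash
python3 - <<'E'
from h import *
im,d,c=load('w8'); Z=cloud(c,d)[...,2]
print('body',np.median(Z[40:50,325:345]),'casing',np.median(Z[60:90,255:275]))
for n in('scene0','scene2'):
    im,d,c=load(n);P=cloud(c,d);hsv=cv2.cvtColor(im,cv2.COLOR_RGB2HSV);m=((hsv[...,0]<6)|(hsv[...,0]>174))&(hsv[...,1]>150);m[:,:225]=0;m[:,275:]=0;m[:195]=0;m[240:]=0;print(np.argwhere(m).mean(0),P[m].mean(0))
print(bot.finish_job())
E
```

```text
body 0.06040071654616077 casing 0.056910624427362
[209.87134503 248.4122807 ] [0.6722206  0.11034772 0.07195265]
[209.88629738 248.44023324] [0.67724445 0.1045049  0.06727514]
the job is handed in; nothing more can be done
None
```

The tube block is fully seated in the heater's well, the green button was pressed all the way in afterwards, and the job is handed in at about 12 s.

- **Slot angle:** I did not have to search for it by turning. The wrist camera could see the slot, which lies about 0.49 rad (28°) anticlockwise in world axes. The heater itself is turned about 0.03 rad.
- **Seating:** I turned the block to match and lowered it in small steps. It met no resistance until it stopped at the seated height. Its body then stood 3.5 mm above the casing, and the same again in the last picture.
- **Button:** The closed fingertips pushed it through about 6 mm to a hard stop, reaching about 20 N at the end. It sprang back out when I lifted away, as expected.
- **Bystanders:** The red lid is at the same spot in the scene pictures, within 0.1 pixel. Its mean depth-derived position differed by about 5 mm per axis, most likely depth noise. I judged the bottle and rack unmoved by eye only.
- **End state:** The arm is clear and touching nothing.

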